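# Zero the ohmmeter

### The arm

A 7-joint arm with a two-finger parallel gripper is mounted at the origin on the work surface. World frame = base frame: x ahead of the robot, y to its left, z up, the work surface at z = 0. Lengths are in m, angles in rad, forces in N, time in s.
With the tool pointing down it reaches from about 0.4 to 0.875 m from the base axis. Payload 6.5 kg.
Tool frame: the origin (TCP) lies between the finger pads; the fingertips stand 8 mm ahead of it and the grasp point (between the pads) lies 11 mm behind it; z points along the fingers, x is the direction in which the jaws open and shut, and the axes are right-handed (so a half turn about z gives the same grasp; the last joint's range is limited). The gripper opens to 85 mm and grips with 20 to 120 N. Pads are 22 mm wide; open, the fingers measure 114 mm over their backs; the gripper's body (76 mm by 85 mm) begins 54 mm behind the grasp point. The pads swing forward as they close: fully open they stand 13 mm farther back than shut.
Start: joints at [-1.268, 0.536, -0.004, 1.538, 0.003, 1.067, -0.071], TCP at [0.234, 0.606, 0.239] pointing down, gripper open.
Joint ranges: [-2.7, 2.7], [-0.37, 2.16], [-1.27, 1.26], [0.24, 2.4], [-1.31, 4.45], [0.19, 1.91], [-2.76, 2.76]. Speed limits (rad/s): [2.39, 2.39, 3.14, 3.14, 3.14, 3.14, 3.14].

### API

Orientations are given as a rotation vector (axis times angle).
In Python, from station import bot gives the robot as it stands. The module is installed in compiled form; this text tells all that it offers.
- The arm moves only by the tool carry_out, never from a script. Its argument "deltas" is a list of rows, each an object of numbers: "gripper": the finger opening in mm, from 0 to 85.4; "x", "y", "z": the shift along the tool's x, y, z in mm; "turn": the turn about the tool's z in degrees. A call has 1 to 8 rows; each row is the pose to reach, as a shift and turn from the pose commanded when the call began, along the tool's axes at that moment; what a row does not reach only later rows make up. A row lasts 1/10 s, in which the tool goes at most 50 mm and 8.59 degrees, less where a joint would pass 70% of its speed; a pose out of reach is approached as far as the arm can. A call with a gripper value outside its range is refused whole. The fingers move at their own pace and stop on an object; the grip force is fixed at half the most. Time passes only in rows, so rows that repeat a pose let the fingers close. It gives the time, the measured TCP pose, the force and the opening at its end, in the units of the state.
- bot.observe(): the state, without advancing time (a new reading comes with each control period).
- bot.read_camera(name): name is "side" or "top"; returns (picture, depth): 420x560x3 uint8, red, green, blue; 420x560 float32, m along the optical axis (not along the pixel's ray), 0 where there is no reading.
- bot.camera_model(name): a dict with "fx", "fy", "cx", "cy" (pixels), "view" (4x4, takes a point from world to camera coordinates). Camera axes: x right, y down, z forward; pixel columns grow to the right and rows downward; lengths in m; the calibration is good to about 2 mm. A picture is of the moment at which its call begins. camera_model takes no time and is no camera call.
- bot.sign_off(): hands the job in, once; it reports no verdict.
Trained networks look in the newest picture that a camera, given by its name, has taken for a name from the list of things; names that differ only in an ending like _2 or _b are one class to them, and where a whole thing is asked for, a point or a joint stands for the part that bears it (a point fixed in the world has none). Each returns a list of dicts, best first, with "confidence" (0 to 1); they miss things now and then, are a little off and sometimes report something else, mostly with a low value. They report only what shows in the picture. A call takes as long as a camera call.
- bot.boxes_of(camera, name): "centre" ([x, y, z] in m, in world coordinates, good to about 4 mm: the middle of the surface that is visible of it).
- bot.spot_point(camera, name): "centre" ([x, y, z] in m, in world coordinates, good to about 4 mm: a listed point, or the origin of a listed thing).
The state is a dict: "t": time; "joint_pos": joint angles; "qvel": joint speeds; "joint_efforts": joint torques, N m; "tcp_pos": TCP position; "ee_rot": TCP orientation; "wrist_force": force on the tool from outside, world axes, zero at the start; "moment": the same for the moment, N m; "gripper_width": finger opening in m.
Only numpy, scipy, OpenCV 4.12 (cv2) and the standard library are available. Lean on these libraries where they do the work, as an engineer would, in place of code of your own. Each camera call takes 0.05 s, during which the arm holds its last target. There are 200 camera calls.

### The job

Turn the range selector of the analogue bench meter fully clockwise to its stop (the lowest ohms range; the shorting link is already in the sockets). Then, with a light fingertip, roll the edge thumbwheel in its panel slot until the needle's tip stands right over the long zero line at the right-hand end of the scale. Let go of everything and leave the other things on the bench where they lie.

Things in the scene. Friction and masses are not known exactly. Their poses are not given: they have to be found in the camera images.
- meter: dark grey analogue bench meter lying on its back, dial up, 190 (x) x 140 (y) x 46 mm; it stands firm. Origin: centre of its underside, which its rubber feet hold 0 to 5 mm over the bench; z up, +x up the dial (away from its user), +y to the user's left. Its top, window included, is level at z = 46 mm. White windowed dial at x 4 to 86 mm; a black shorting link at (-45, 56) mm stands 15 mm over the panel
- selector (a joint): range selector angle, rad: 0 at its anticlockwise end, growing clockwise (seen from above) to the stop at 1.10, the lowest ohms range. Stays where left; takes about 0.05 N m. The needle is to be set only with the selector there
- selector_grip (a point): on the selector's axis, at (-45, 10) mm of the meter and 58 mm over its underside, inside its black grip bar: 36 mm long, 9 mm wide, z = 50 to 66 mm, on a round skirt 40 mm across and 4 mm thick. x axis along the bar to its white-lined pointer end: 0.55 rad anticlockwise of the meter's x at joint 0, 0.55 rad clockwise of it at the stop
- thumbwheel: black ribbed thumbwheel, 28 mm across, 9 mm wide, at (-36, -48) mm of the meter, standing 5 mm out of a 25 x 12 mm slot. Origin: its centre, z = 37 mm in the meter; y axis: its axle, along the meter's y; turns with the wheel. Travel 4.7 rad, drag 0.04 N m (3 N at the rim). Its top pushed to the meter's +x swings the needle right, 0.25 rad per rad (1 mm of tip per mm of rim)
- wheel_top (a point): highest point of the unpressed thumbwheel, z = 51 mm in the meter, fixed to the meter, axes as the meter. Press here with a fingertip, some 5 to 8 N, and drag along the meter's x; less slips. The sprung bearing sinks 1 mm at 12 N; more than 12 N strains it. Zeroing takes 14 to 36 mm of rim to +x, mostly more than one stroke, lifting between
- needle_tip (a point): tip of the thin black needle, 58 mm from its pivot, which is at (14, 0) mm of the meter and z = 43 mm, under the window. Along the meter's x it points to mid-scale; it swings clockwise to the right
- zero_mark (a point): the point of the long thick zero line at the right-hand end of the scale over which the needle tip must stand: 58 mm from the needle's pivot, 0.67 rad clockwise of the meter's x, at needle height
- screwdriver: a 170 mm screwdriver lying on the bench near the analogue meter; to be left alone; origin under its centre
- solder_spool: a spool of solder, 52 mm across, 38 mm tall, near the analogue meter; to be left alone; origin under its centre
- cell: an upright steel battery cell, 33 mm across, 61 mm tall, near the analogue meter; to be left alone; origin under its centre
- digital_meter: a yellow hand-held digital meter lying on the bench, 160 x 80 x 50 mm (not the one to adjust); to be left alone; origin under its centre
- circuit_board: a small loose circuit board, 110 x 75 x 18 mm; to be left alone; origin under its centre
- flux_bottle: a small clear bottle, 42 mm across, 85 mm tall; to be left alone; origin under its centre
- parts_tray: a shallow open red tray, 110 x 80 x 26 mm; to be left alone; origin under its centre

How it is judged:
On the way, in this order (a step that is already met when the one before it is completed fails the run):
1. the selector stands at its clockwise stop (within 0.06 rad) (value of joint selector above 1.04 rad), for 0.2 s.
2. the needle tip stands over the zero line (within 2.5 mm), the selector still at its stop (value of joint selector above 1.04 rad and horizontal distance between needle_tip and zero_mark below 0.0025 m), for 0.3 s.
At the end, for the whole second after the job is handed in: the selector is at its clockwise stop (within 0.06 rad of 1.10) and the needle tip is at rest within 2.5 mm of the zero line's point (all of step 2); the robot touches nothing.
It fails at once if the thumbwheel pressed with more than 12 N (contact force between anything else and thumbwheel above 12 N).
It fails at once if the thumbwheel worked with anything but the fingers (contact force between the arm and thumbwheel above 1 N).
It fails at once if another thing on the bench pushed more than 20 mm (distance of any of screwdriver, solder_spool, cell, digital_meter, circuit_board, flux_bottle, parts_tray from where it was at the start of the episode above 0.02 m).
It also fails if it takes over 64 s, if anything falls off the work surface, if the arm or the gripper's body presses on something with over 40 N, if the wrist force passes 120 N, or if a joint passes its speed limit or range.

## Working session

There is one attempt and no reset: what is moved stays moved. The work goes in short steps, Python scripts to look and compute and a tool call to move; the robot and the scene stay as the last step left them, time stands still between calls to the robot, and variables do not carry over. Pictures are saved under pics/ and viewed, about 8 in all and at most 12, crops included, and the job is handed in when it is done.

Besides the shell and the picture viewer there is one more tool, called as name(argument=value, ...) on one line, values as JSON. carry_out: Moves the arm, as the interface text tells. Its arguments: {"type":"object","properties":{"deltas":{"type":"array","items":{"type":"object","properties":{"gripper":{"type":"number"},"x":{"type":"number"},"y":{"type":"number"},"z":{"type":"number"},"turn":{"type":"number"}}}}},"required":["deltas"]}

```bash
mkdir -p pics; cat > h.py <<'E'
from station import bot
import numpy as np, cv2
from scipy.spatial.transform import Rotation as R
def snap(cam,fn=None):
    p,d=bot.read_camera(cam)
    if fn: cv2.imwrite('pics/'+fn,p[...,::-1])
    return p,d
def pix(cam,P):
    m=bot.camera_model(cam);q=np.array(m['view'])@np.append(P,1)
    return m['fx']*q[0]/q[2]+m['cx'],m['fy']*q[1]/q[2]+m['cy']
def back(cam,u,v,z):
    "ray of pixel onto plane world z"
    m=bot.camera_model(cam);V=np.linalg.inv(np.array(m['view']))
    d=V[:3,:3]@[(u-m['cx'])/m['fx'],(v-m['cy'])/m['fy'],1];o=V[:3,3]
    return o+d*(z-o[2])/d[2]
def tool(P,off=0):
    "shift in tool axes (mm) of TCP to P"
    s=bot.observe();return R.from_rotvec(s['ee_rot']).inv().apply(np.array(P)-s['tcp_pos'])*1000
E
python3 - <<'E'
from h import *
np.set_printoptions(precision=4,suppress=True)
for c in('top','side'):
    p,d=snap(c,c+'0.png')
    print(c,np.linalg.inv(np.array(bot.camera_model(c)['view']))[:3,3],bot.camera_model(c)['fx'])
    for n in('meter','selector_grip','thumbwheel','wheel_top','needle_tip','zero_mark'):
        print(n,[(np.array(r['centre']),round(r['confidence'],2),np.round(pix(c,r['centre']))) for r in bot.spot_point(c,n)[:2]])
s=bot.observe();print(s['tcp_pos'],R.from_rotvec(s['ee_rot']).as_matrix(),s['wrist_force'],s['t'])
E
```

```text
top [0.3006 0.0138 1.5893] 534.8399712771677
meter [(array([0.5079, 0.0244, 0.0041]), 0.73, array([273., 227.]))]
selector_grip [(array([0.4607, 0.0133, 0.0572]), 0.7, array([276., 241.]))]
thumbwheel [(array([ 0.4908, -0.0338,  0.0347]), 0.44, array([292., 231.]))]
wheel_top [(array([ 0.4885, -0.0323,  0.0477]), 0.71, array([292., 232.]))]
needle_tip [(array([0.4585, 0.016 , 0.0593]), 0.41, array([275., 241.]))]
zero_mark [(array([0.5761, 0.0063, 0.0445]), 0.75, array([279., 202.]))]
side [ 0.049  -0.7679  0.812 ] 467.3510518331295
meter [(array([0.508 , 0.0257, 0.0007]), 0.64, array([270., 231.]))]
selector_grip [(array([0.4638, 0.0172, 0.0567]), 0.63, array([256., 223.]))]
thumbwheel [(array([ 0.4898, -0.0354,  0.0412]), 0.54, array([276., 235.])), (array([ 0.437 ,  0.1319, -0.0002]), 0.46, array([227., 219.]))]
wheel_top [(array([ 0.4905, -0.0319,  0.0509]), 0.75, array([276., 232.])), (array([0.5771, 0.0053, 0.0413]), 0.54, array([297., 214.]))]
needle_tip []
zero_mark [(array([0.5741, 0.0033, 0.0425]), 0.64, array([296., 215.]))]
[0.2343 0.6063 0.2393] [[ 0.3604  0.9328  0.    ]
 [ 0.9328 -0.3604  0.    ]
 [ 0.      0.     -1.    ]] [-0.1387  0.5138  0.5112] 0.7
```

View pics/top0.png

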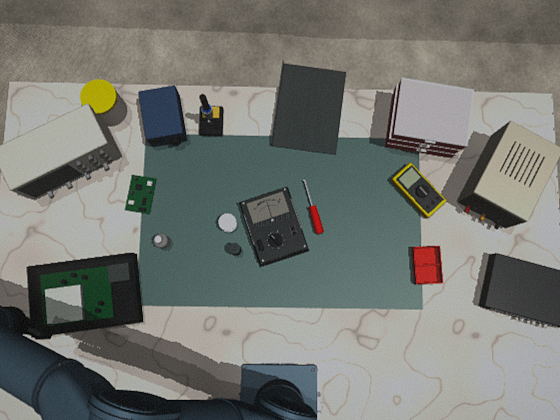

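View pics/side0.png

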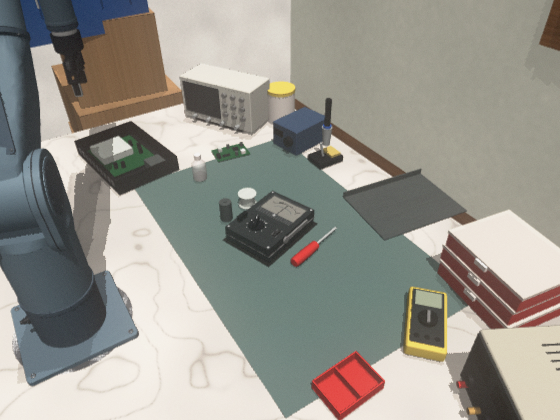

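Meter is near (0.508, 0.025), yawed about 20° anticlockwise. In the top view it is at px (273,227), in the side view (270,228). The screwdriver lies to its right, the cell and the spool to its left. Next I'll fit the pose and zoom in.

```bash
cat >> h.py <<'E'
L={'meter':(0,0,0),'selector_grip':(-45,10,58),'wheel_top':(-36,-48,51),'thumbwheel':(-36,-48,37),'zero_mark':(14+58*np.cos(.67),-58*np.sin(.67),43)}
def W(p,M):
    "meter mm -> world; M=(x,y,z0,yaw)"
    c,s=np.cos(M[3]),np.sin(M[3]);p=np.array(p)/1000
    return np.array([M[0]+c*p[0]-s*p[1],M[1]+s*p[0]+c*p[1],M[2]+p[2]])
def rect(cam,p,M,scale=4):
    "rectified top of the meter, scale px/mm, +x up, +y left, at z=46mm; pixel=( (75-y)*s , (100-x)*s )"
    m=np.float32([pix(cam,W((x,y,46),M)) for x,y in((100,75),(100,-75),(-100,-75),(-100,75))])
    q=np.float32([(0,0),(150*scale,0),(150*scale,200*scale),(0,200*scale)])
    return cv2.warpPerspective(p,cv2.getPerspectiveTransform(m,q),(150*scale,200*scale),flags=cv2.INTER_CUBIC)
E
python3 - <<'E'
from h import *
from scipy.optimize import least_squares
obs=[]
for c in('top','side'):
    p,d=snap(c)
    np.save(c+'.npy',p)
    for n in L:
        r=bot.spot_point(c,n)
        if r: obs.append((n,np.array(r[0]['centre'])))
f=least_squares(lambda M:np.concatenate([W(L[n],M)-o for n,o in obs])*1000,[.508,.025,.002,.35],loss='soft_l1',x_scale=[.01,.01,.01,.1])
M=f.x;print(M);np.save('M.npy',M)
for n,o in obs:print(n,np.round((o-W(L[n],M))*1000,1))
ims=[rect(c,np.load(c+'.npy'),M,3)for c in('top','side')]
cv2.imwrite('pics/rect.png',np.hstack(ims)[:,:,::-1][:600,:])
E
```

```text
[5.08945065e-01 2.27289209e-02 2.26090007e-05 3.17279061e-01]
meter [-0.2  0.3 -0.2]
selector_grip [-3.3 -0.3  1.4]
wheel_top [-1.8  1.  -1.7]
thumbwheel [108.3 461.  -37.7]
zero_mark [-1.1 -0.1 -0.8]
meter [-16.1 -54.6  40.2]
selector_grip [ 2.1 -0.2 -0.7]
wheel_top [ 0.3 -0.6  1.1]
thumbwheel [2.9 1.6 1.9]
zero_mark [ 0.9 -1.3 -0.1]
```

View pics/rect.png

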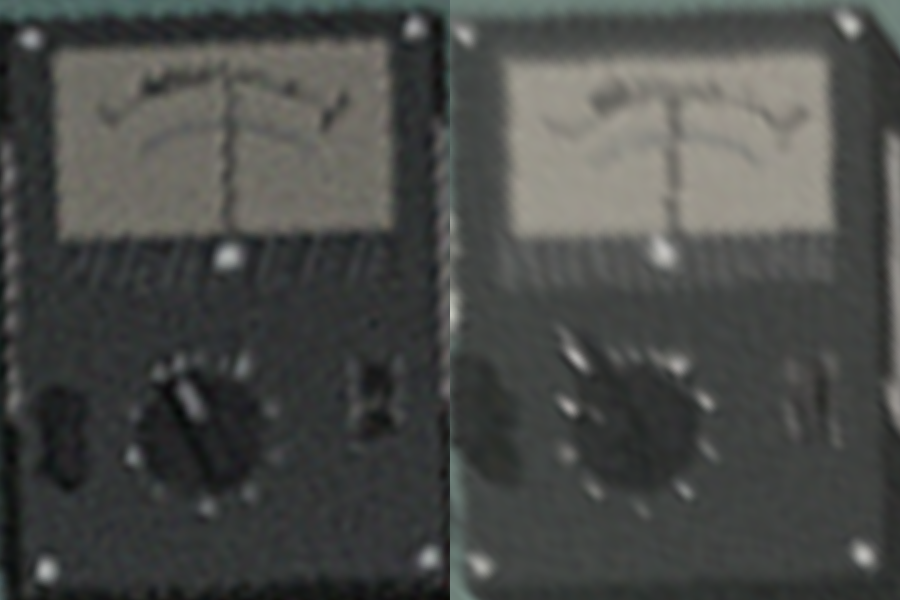

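The rectified views show the needle nearly straight up and the selector at its anticlockwise end. The corner screws are at top-view px (30,40), (415,27), (47,570), (430,557), so the yaw is about 0.03 larger than fitted. I'll refine with the screws and depth.

```bash
python3 - <<'E'
from h import *
from scipy.optimize import least_squares
np.set_printoptions(precision=4,suppress=True)
M0=np.load('M.npy')
S={'top':[(30,40),(415,27),(430,557),(47,570)],'side':[(13,35),(398,25),(413,553),(30,567)]}
uv={c:[pix(c,W((100-v/3,75-u/3,46),M0)) for u,v in S[c]] for c in S}
sg=[(1,1),(1,-1),(-1,-1),(-1,1)]
def res(q,cs,z=None):
    M=q[:4].copy()
    r=[np.subtract(pix(c,W((a*q[4],b*q[5],46),M)),o) for c in cs for (a,b),o in zip(sg,uv[c])]
    r=np.concatenate(r)
    return r if z is None else np.append(r,(M[2]-z)*1e4)
q0=np.append(M0,(88,64));xs=[.01,.01,.01,.1,5,5]
f=least_squares(res,q0,args=(['top','side'],),x_scale=xs);print('both',f.x,np.round(f.fun,2))
for z in(0.001,.003):
  for c in S:print(c,z,least_squares(res,q0,args=([c],z),x_scale=xs).x)
for c in S:
    p,d=bot.read_camera(c);m=bot.camera_model(c);V=np.linalg.inv(np.array(m['view']))
    for P in((-70,30,46),(-70,-30,46),(-10,-50,46),(-10,50,46)):
        u,v=np.round(pix(c,W(P,f.x))).astype(int);zz=np.median(d[v-1:v+2,u-1:u+2])
        print(c,(V@[(u-m['cx'])/m['fx']*zz,(v-m['cy'])/m['fy']*zz,zz,1])[2])
np.save('M.npy',f.x[:4])
s=bot.observe();print(s['joint_pos'])
M=f.x;g=W(L['selector_grip'],M);print('grip',g,'top',W(L['wheel_top'],M),tool(g),'dir bar world',M[3]+.55)
E
```

```text
both [ 0.5078  0.0218  0.0046  0.3483 88.0728 63.6989] [-0.19  0.44 -0.34  0.62 -0.19  0.56 -0.25  0.45  0.45 -0.07  0.54 -0.23
  0.47  0.07  0.51 -0.15]
top 0.001 [ 0.5099  0.0211  0.001   0.3487 88.3161 63.9927]
side 0.001 [ 0.5088  0.0259  0.001   0.3479 88.2717 63.9608]
top 0.003 [ 0.5096  0.0211  0.003   0.3487 88.2016 63.9097]
side 0.003 [ 0.5075  0.0238  0.003   0.3479 88.0409 63.7936]
top 0.04761502889041802
top 0.04715764826877855
top 0.04824622677894075
top 0.046808083368350184
side 0.04687510839537701
side 0.0467843124628613
side 0.046707739926113656
side 0.04761846932284908
[-1.2682  0.5364 -0.0044  1.5379  0.0026  1.0673 -0.0712]
grip [0.4621 0.0158 0.0626] top [ 0.4904 -0.0356  0.0556] [-468.6042  425.3096  176.7235] dir bar world 0.8983444485753251
```

carry_out(deltas=[{"x": -468,"y": 426,"z": 60,"turn": 107,"gripper": 30},{"x": -468,"y": 426,"z": 60,"turn": 107,"gripper": 30},{"x": -468,"y": 426,"z": 60,"turn": 107,"gripper": 30},{"x": -468,"y": 426,"z": 60,"turn": 107,"gripper": 30},{"x": -468,"y": 426,"z": 60,"turn": 107,"gripper": 30},{"x": -468,"y": 426,"z": 60,"turn": 107,"gripper": 30},{"x": -468,"y": 426,"z": 60,"turn": 107,"gripper": 30},{"x": -468,"y": 426,"z": 60,"turn": 107,"gripper": 30}])

```text
t: 2.2
tcp_pos: [0.3787, 0.2333, 0.2017]
ee_rot: [-3.141, 0.006, -0.001]
wrist_force: [0.7, -0.7, -0.7]
gripper_width: 0.0296
```

```bash
cat >> h.py <<'E'
M=np.array([.509,.0225,.002,.348])
def go(P,ang):
    s=bot.observe();m=R.from_rotvec(s['ee_rot']).as_matrix();a=np.arctan2(m[1,0],m[0,0])
    t=np.degrees((a-ang+np.pi)%(2*np.pi)-np.pi)
    print('t',s['t'],'tcp',np.round(s['tcp_pos'],4),'ang',round(a,3),'F',np.round(s['wrist_force'],1),'w',round(s['gripper_width'],4),'q',np.round(s['joint_pos'],2))
    print('shift',np.round(m.T@(np.array(P)-s['tcp_pos'])*1000,1),'turn',round(t,1),'tilt',np.round(m[:,2],3))
E
python3 -c "
from h import *
g=W(L['selector_grip'],M);print(g);g[2]=.12;go(g,-.672)"
```

```text
[0.46328727 0.01655474 0.06      ]
t 2.2 tcp [0.3787 0.2333 0.2017] ang -0.004 F [ 0.7 -0.7 -0.7] w 0.0296 q [-0.96  0.25  0.35  2.11 -0.12  0.8  -0.54]
shift [ 85.3 216.5  81.6] turn 38.3 tilt [ 0.001  0.001 -1.   ]
```

carry_out(deltas=[{"x": 85,"y": 216,"z": 60,"turn": 38,"gripper": 30},{"x": 85,"y": 216,"z": 60,"turn": 38,"gripper": 30},{"x": 85,"y": 216,"z": 60,"turn": 38,"gripper": 30},{"x": 85,"y": 216,"z": 60,"turn": 38,"gripper": 30},{"x": 85,"y": 216,"z": 82,"turn": 38,"gripper": 30},{"x": 85,"y": 216,"z": 82,"turn": 38,"gripper": 30},{"x": 85,"y": 216,"z": 82,"turn": 38,"gripper": 30},{"x": 85,"y": 216,"z": 82,"turn": 38,"gripper": 30}])

```text
t: 3.0
tcp_pos: [0.4638, 0.0203, 0.1199]
ee_rot: [-2.972, 1.017, -0.0]
wrist_force: [0.0, 0.2, -0.4]
gripper_width: 0.0302
```

```bash
python3 -c "
from h import *
g=W(L['selector_grip'],M);g[2]=.066;go(g,-.672)
p,d=snap('side');q,d=snap('top')
u,v=map(int,pix('side',g));a=p[v-75:v+50,u-62:u+63]
u,v=map(int,pix('top',g));b=q[v-62:v+63,u-62:u+63]
cv2.imwrite('pics/c1.png',cv2.resize(np.hstack([a,b]),None,fx=3.2,fy=3.2,interpolation=3)[...,::-1])"
```

```text
t 3.0 tcp [0.4638 0.0203 0.1199] ang -0.659 F [ 0.   0.2 -0.4] w 0.0302 q [-0.54  0.45  0.5   2.13 -0.36  0.64 -0.45]
shift [ 1.9  3.4 53.9] turn 0.7 tilt [ 0.001  0.001 -1.   ]
```

View pics/c1.png

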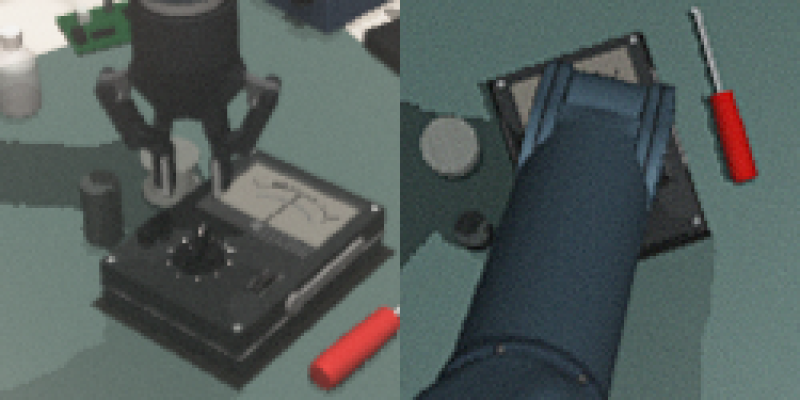

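The side view shows the open jaws above the selector at about (190,185), with everything else undisturbed. Descending to grip.

carry_out(deltas=[{"z": 0,"gripper": 30},{"z": 30,"gripper": 30},{"z": 44,"gripper": 30},{"z": 50,"gripper": 30},{"z": 54,"gripper": 30},{"z": 54,"gripper": 30}])

```text
invalid input
```

```bash
python3 -c "
from h import *
g=W(L['selector_grip'],M);g[2]=.066;go(g,-.672)"
```

```text
t 3.1 tcp [0.464  0.0208 0.1202] ang -0.658 F [ 0.9 -0.  -0.2] w 0.0301 q [-0.55  0.45  0.5   2.13 -0.36  0.64 -0.45]
shift [ 2.   3.9 54.2] turn 0.8 tilt [ 0.001  0.001 -1.   ]
```

carry_out(deltas=[{"x": 2,"y": 4,"z": 0,"turn": 1,"gripper": 30},{"x": 2,"y": 4,"z": 30,"turn": 1,"gripper": 30},{"x": 2,"y": 4,"z": 44,"turn": 1,"gripper": 30},{"x": 2,"y": 4,"z": 50,"turn": 1,"gripper": 30},{"x": 2,"y": 4,"z": 54,"turn": 1,"gripper": 30},{"x": 2,"y": 4,"z": 54,"turn": 1,"gripper": 30}])

```text
t: 3.7
tcp_pos: [0.4629, 0.0149, 0.0657]
ee_rot: [-2.962, 1.045, -0.0]
wrist_force: [-0.7, -0.1, 0.9]
gripper_width: 0.0302
```

```bash
python3 -c "
from h import *
g=W(L['selector_grip'],M);g[2]=.066;go(g,-.672)"
```

```text
t 3.7 tcp [0.4629 0.0149 0.0657] ang -0.678 F [-0.7 -0.1  0.9] w 0.0302 q [-0.47  0.56  0.42  2.15 -0.45  0.52 -0.39]
shift [-0.8 -1.5 -0.2] turn -0.4 tilt [ 0.  0. -1.]
```

Now close and let it settle.

carry_out(deltas=[{"x": 0,"y": 0,"z": 0,"turn": 0,"gripper": 15},{"x": 0,"y": 0,"z": 0,"turn": 0,"gripper": 11},{"x": 0,"y": 0,"z": 0,"turn": 0,"gripper": 7},{"x": 0,"y": 0,"z": 0,"turn": 0,"gripper": 7},{"x": 0,"y": 0,"z": 0,"turn": 0,"gripper": 7}])

```text
t: 4.2
tcp_pos: [0.4621, 0.0154, 0.066]
ee_rot: [-2.962, 1.045, 0.002]
wrist_force: [-4.0, 1.9, 7.4]
gripper_width: 0.0079
```

carry_out(deltas=[{"x": 0,"y": 0,"z": 0,"turn": 0,"gripper": 4},{"x": 0,"y": 0,"z": 0,"turn": 0,"gripper": 4}])

```text
t: 4.4
tcp_pos: [0.462, 0.0154, 0.0661]
ee_rot: [-2.962, 1.045, 0.003]
wrist_force: [-3.5, 2.2, 8.3]
gripper_width: 0.0068
```

carry_out(deltas=[{"x": -0.5,"y": 0,"z": -1,"turn": 0,"gripper": 4},{"x": -0.5,"y": 0,"z": -1,"turn": 5,"gripper": 4},{"x": -0.5,"y": 0,"z": -1,"turn": 10,"gripper": 4}])

```text
t: 4.7
tcp_pos: [0.4618, 0.0156, 0.0662]
ee_rot: [2.858, -1.304, -0.002]
wrist_force: [-0.9, 2.3, -7.0]
gripper_width: 0.0068
```

```bash
python3 -c "
from h import *
g=W(L['selector_grip'],M);g[2]=.066;go(g,-.672);print(bot.observe()['moment'])"
```

```text
t 4.7 tcp [0.4618 0.0156 0.0662] ang -0.856 F [-0.9  2.3 -7. ] w 0.0068 q [-0.51  0.57  0.47  2.15 -0.5   0.53 -0.52]
shift [ 0.2 -1.8  0.2] turn -10.5 tilt [-0.001  0.    -1.   ]
[0.4738966  0.16478977 0.05163886]
```

carry_out(deltas=[{"x": 0,"y": 0,"z": 0.5,"turn": 8,"gripper": 4},{"x": 0,"y": 0,"z": 0.5,"turn": 16,"gripper": 4},{"x": 0,"y": 0,"z": 0.5,"turn": 24,"gripper": 4},{"x": 0,"y": 0,"z": 0.5,"turn": 32,"gripper": 4},{"x": 0,"y": 0,"z": 0.5,"turn": 40,"gripper": 4},{"x": 0,"y": 0,"z": 0.5,"turn": 47,"gripper": 4},{"x": 0,"y": 0,"z": 0.5,"turn": 47,"gripper": 4}])

```text
t: 5.4
tcp_pos: [0.4614, 0.0171, 0.0661]
ee_rot: [2.103, -2.334, -0.006]
wrist_force: [-5.0, 4.8, 5.5]
gripper_width: 0.0065
```

```bash
python3 -c "
from h import *
g=W(L['selector_grip'],M);g[2]=.066;go(g,-1.773);print(bot.observe()['moment'])"
```

```text
t 5.4 tcp [0.4614 0.0171 0.0661] ang -1.675 F [-5.   4.8  5.5] w 0.0065 q [-0.67  0.63  0.68  2.16 -0.72  0.59 -1.13]
shift [ 0.3 -2.   0.1] turn 5.6 tilt [-0.002  0.003 -1.   ]
[ 1.2586789   0.88238742 -0.03580726]
```

carry_out(deltas=[{"x": 0,"y": 0,"z": 0,"turn": 3,"gripper": 4},{"x": 0,"y": 0,"z": 0,"turn": 6,"gripper": 4},{"x": 0,"y": 0,"z": 0,"turn": 8,"gripper": 4},{"x": 0,"y": 0,"z": 0,"turn": 10,"gripper": 4},{"x": 0,"y": 0,"z": 0,"turn": 10,"gripper": 4}])

```text
t: 5.9
tcp_pos: [0.4614, 0.0173, 0.0662]
ee_rot: [1.898, -2.503, -0.006]
wrist_force: [-4.5, 5.2, 6.0]
gripper_width: 0.0067
```

```bash
python3 -c "
from h import *
g=W(L['selector_grip'],M);g[2]=.066;go(g,-1.773);print(bot.observe()['moment'])"
```

```text
t 5.9 tcp [0.4614 0.0173 0.0662] ang -1.844 F [-4.5  5.2  6. ] w 0.0067 q [-0.7   0.64  0.72  2.16 -0.77  0.61 -1.26]
shift [ 0.2 -2.   0.2] turn -4.1 tilt [-0.003  0.003 -1.   ]
[1.15826087 0.8462445  0.92295814]
```

carry_out(deltas=[{"x": 0,"y": 0,"z": 0,"turn": -2,"gripper": 4},{"x": 0,"y": 0,"z": 0,"turn": -2,"gripper": 30},{"x": 0,"y": 0,"z": 0,"turn": -2,"gripper": 30},{"x": 0,"y": 0,"z": 0,"turn": -2,"gripper": 30},{"x": 0,"y": 0,"z": -20,"turn": -2,"gripper": 30},{"x": 0,"y": 0,"z": -60,"turn": -2,"gripper": 30},{"x": 0,"y": 0,"z": -60,"turn": -2,"gripper": 0},{"x": 0,"y": 0,"z": -60,"turn": -2,"gripper": 0}])

```text
t: 6.7
tcp_pos: [0.4631, 0.0151, 0.1266]
ee_rot: [-1.935, 2.472, -0.002]
wrist_force: [-0.7, 0.3, 0.7]
gripper_width: 0.0014
```

```bash
python3 -c "
from h import *
w=W((-46,-48,51),M);print(w);w[2]=.08;go(w,.348-1.5708);print(bot.observe()['moment'])
p,d=snap('side','s2.png')
cv2.imwrite('pics/r2.png',rect('side',p,np.array([.508,.0248,.002,.348]),3)[...,::-1])"
```

```text
[ 0.48212628 -0.03830956  0.053     ]
t 6.7 tcp [0.4631 0.0151 0.1266] ang -1.813 F [-0.7  0.3  0.7] w 0.0014 q [-0.8   0.54  0.85  2.14 -0.63  0.72 -1.34]
shift [ 47.3 -31.2  46.6] turn -33.8 tilt [ 0.002  0.    -1.   ]
[-0.01671899 -0.00646013  0.05039934]
```

View pics/r2.png

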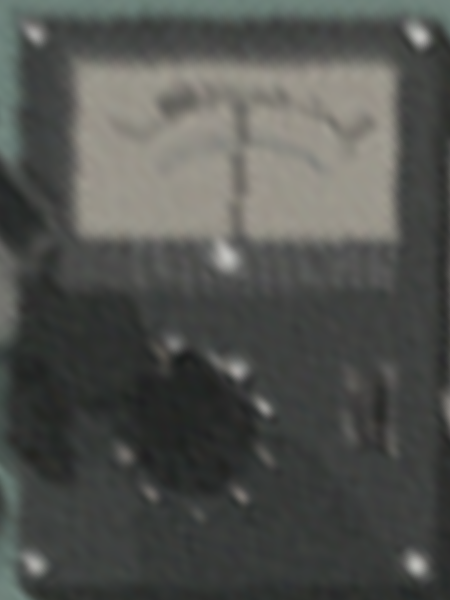

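The side view shows the selector's dial turned and the needle near mid-scale, tip about (242,100), with the zero line near (352,128). Moving over the wheel with fingers shut.

carry_out(deltas=[{"x": 47,"y": -30.5,"z": 0,"turn": -8,"gripper": 0},{"x": 47,"y": -30.5,"z": 0,"turn": -17,"gripper": 0},{"x": 47,"y": -30.5,"z": 0,"turn": -25,"gripper": 0},{"x": 47,"y": -30.5,"z": 10,"turn": -34,"gripper": 0},{"x": 47,"y": -30.5,"z": 30,"turn": -34,"gripper": 0},{"x": 47,"y": -30.5,"z": 46,"turn": -34,"gripper": 0},{"x": 47,"y": -30.5,"z": 46,"turn": -34,"gripper": 0},{"x": 47,"y": -30.5,"z": 46,"turn": -34,"gripper": 0}])

```text
t: 7.55
tcp_pos: [0.4801, -0.0382, 0.0796]
ee_rot: [2.574, -1.8, -0.002]
wrist_force: [0.4, -0.7, -0.3]
gripper_width: 0.0
```

```bash
sed -i 's/M=np.array(\[.509,/M=np.array([.508,/' h.py; python3 -c "
from h import *
w=W((-45,-48,51),M);print(w);w[2]=.063;go(w,.348-1.5708);print(bot.observe()['moment'])"
```

```text
[ 0.48206633 -0.03796855  0.053     ]
t 7.55 tcp [ 0.4801 -0.0382  0.0796] ang -1.22 F [ 0.4 -0.7 -0.3] w 0.0 q [-0.48  0.59  0.6   2.11 -0.58  0.61 -0.7 ]
shift [ 0.5 -2.  16.6] turn 0.1 tilt [-0.002 -0.    -1.   ]
[-0.02966553 -0.04193543 -0.01870495]
```

carry_out(deltas=[{"x": 0.5,"y": -1,"z": 8,"turn": 0,"gripper": 0},{"x": 0.5,"y": -1,"z": 13,"turn": 0,"gripper": 0},{"x": 0.5,"y": -1,"z": 14.5,"turn": 0,"gripper": 0},{"x": 0.5,"y": -1,"z": 14.5,"turn": 0,"gripper": 0}])

```text
t: 7.95
tcp_pos: [0.4817, -0.0379, 0.0654]
ee_rot: [2.575, -1.799, -0.0]
wrist_force: [0.7, -0.4, -0.5]
gripper_width: 0.0005
```

carry_out(deltas=[{"x": 0,"y": 0,"z": 0.4,"turn": 0,"gripper": 0},{"x": 0,"y": 0,"z": 0.8,"turn": 0,"gripper": 0},{"x": 0,"y": 0,"z": 0.8,"turn": 0,"gripper": 0}])

```text
t: 8.25
tcp_pos: [0.4819, -0.038, 0.0648]
ee_rot: [-2.575, 1.799, -0.0]
wrist_force: [-0.1, -0.8, -0.3]
gripper_width: -0.0001
```

carry_out(deltas=[{"x": 0,"y": 0,"z": 0.4,"turn": 0,"gripper": 0},{"x": 0,"y": 0,"z": 0.8,"turn": 0,"gripper": 0},{"x": 0,"y": 0,"z": 0.8,"turn": 0,"gripper": 0}])

```text
t: 8.55
tcp_pos: [0.4818, -0.038, 0.0639]
ee_rot: [-2.575, 1.799, 0.0]
wrist_force: [0.1, -0.2, -0.1]
gripper_width: 0.0001
```

carry_out(deltas=[{"x": 0,"y": 0,"z": 0.4,"turn": 0,"gripper": 0},{"x": 0,"y": 0,"z": 0.7,"turn": 0,"gripper": 0},{"x": 0,"y": 0,"z": 0.7,"turn": 0,"gripper": 0}])

```text
t: 8.85
tcp_pos: [0.4818, -0.038, 0.0632]
ee_rot: [2.575, -1.799, -0.0]
wrist_force: [-0.3, -0.7, -0.3]
gripper_width: 0.0001
```

carry_out(deltas=[{"x": 0,"y": 0,"z": 0.3,"turn": 0,"gripper": 0},{"x": 0,"y": 0,"z": 0.6,"turn": 0,"gripper": 0},{"x": 0,"y": 0,"z": 0.6,"turn": 0,"gripper": 0}])

```text
t: 9.15
tcp_pos: [0.4818, -0.038, 0.0626]
ee_rot: [2.575, -1.799, -0.0]
wrist_force: [-0.1, 0.3, 0.4]
gripper_width: 0.0
```

carry_out(deltas=[{"x": 0,"y": 0,"z": 0.3,"turn": 0,"gripper": 0},{"x": 0,"y": 0,"z": 0.5,"turn": 0,"gripper": 0},{"x": 0,"y": 0,"z": 0.5,"turn": 0,"gripper": 0}])

```text
t: 9.45
tcp_pos: [0.4818, -0.038, 0.0621]
ee_rot: [2.575, -1.799, 0.0]
wrist_force: [-0.3, -0.3, 0.9]
gripper_width: -0.0001
```

carry_out(deltas=[{"x": 0,"y": 0,"z": 0.3,"turn": 0,"gripper": 0},{"x": 0,"y": 0,"z": 0.3,"turn": 0,"gripper": 0}])

```text
t: 9.65
tcp_pos: [0.4818, -0.038, 0.0618]
ee_rot: [-2.575, 1.799, 0.0]
wrist_force: [0.5, 0.3, -0.2]
gripper_width: 0.0002
```

carry_out(deltas=[{"x": 0,"y": 0,"z": 0.3,"turn": 0,"gripper": 0},{"x": 0,"y": 0,"z": 0.3,"turn": 0,"gripper": 0}])

```text
t: 9.85
tcp_pos: [0.4818, -0.038, 0.0615]
ee_rot: [2.575, -1.799, -0.0]
wrist_force: [-0.5, 0.8, -0.1]
gripper_width: 0.0001
```

carry_out(deltas=[{"x": 0,"y": 0,"z": 0.3,"turn": 0,"gripper": 0},{"x": 0,"y": 0,"z": 0.5,"turn": 0,"gripper": 0},{"x": 0,"y": 0,"z": 0.5,"turn": 0,"gripper": 0}])

```text
t: 10.15
tcp_pos: [0.4818, -0.038, 0.061]
ee_rot: [2.575, -1.799, -0.0]
wrist_force: [-0.2, -0.1, 0.4]
gripper_width: -0.0001
```

carry_out(deltas=[{"x": 0,"y": 0,"z": 0.3,"turn": 0,"gripper": 0},{"x": 0,"y": 0,"z": 0.4,"turn": 0,"gripper": 0},{"x": 0,"y": 0,"z": 0.4,"turn": 0,"gripper": 0}])

```text
t: 10.45
tcp_pos: [0.4818, -0.038, 0.0606]
ee_rot: [2.575, -1.799, -0.0]
wrist_force: [0.1, -0.5, 0.4]
gripper_width: 0.0002
```

carry_out(deltas=[{"x": 0,"y": 0,"z": 0.3,"turn": 0,"gripper": 0},{"x": 0,"y": 0,"z": 0.4,"turn": 0,"gripper": 0},{"x": 0,"y": 0,"z": 0.4,"turn": 0,"gripper": 0}])

```text
t: 10.75
tcp_pos: [0.4819, -0.038, 0.0603]
ee_rot: [-2.575, 1.799, -0.0]
wrist_force: [-0.2, -0.1, 1.0]
gripper_width: -0.0003
```

carry_out(deltas=[{"x": 0,"y": 0,"z": 0.3,"turn": 0,"gripper": 0},{"x": 0,"y": 0,"z": 0.3,"turn": 0,"gripper": 0}])

```text
t: 10.95
tcp_pos: [0.4819, -0.038, 0.06]
ee_rot: [-2.575, 1.799, -0.0]
wrist_force: [-0.2, -0.2, 2.2]
gripper_width: -0.0002
```

carry_out(deltas=[{"x": 0,"y": 0,"z": 0.3,"turn": 0,"gripper": 0},{"x": 0,"y": 0,"z": 0.3,"turn": 0,"gripper": 0}])

```text
t: 11.15
tcp_pos: [0.4819, -0.038, 0.0598]
ee_rot: [-2.575, 1.799, -0.0]
wrist_force: [-0.1, 0.6, 4.4]
gripper_width: -0.0002
```

carry_out(deltas=[{"x": 0,"y": 0,"z": 0.3,"turn": 0,"gripper": 0},{"x": 0,"y": 0,"z": 0.3,"turn": 0,"gripper": 0}])

```text
t: 11.35
tcp_pos: [0.4819, -0.038, 0.0595]
ee_rot: [-2.575, 1.799, -0.0]
wrist_force: [-1.3, 0.3, 6.9]
gripper_width: 0.0001
```

carry_out(deltas=[{"x": 0,"y": -1,"z": 0,"turn": 0,"gripper": 0},{"x": 0,"y": -2,"z": 0,"turn": 0,"gripper": 0},{"x": 0,"y": -3,"z": 0,"turn": 0,"gripper": 0}])

```text
t: 11.65
tcp_pos: [0.4833, -0.0375, 0.0594]
ee_rot: [2.574, -1.8, -0.003]
wrist_force: [-4.7, -0.8, 10.1]
gripper_width: 0.0003
```

```bash
cat >> h.py <<'E'
def needle(fn=None):
    "dark-line angle (rad clockwise) of the needle in the side view, by darkness along rays at needle height"
    p,d=snap('side');s=4
    Ms=np.array([.508,.0248,.002,.348])
    c,n=Ms,[]
    g=p.astype(np.float32).mean(2);out=[]
    A=np.arange(-.3,.9,.01)
    for a in A:
        P=[pix('side',W((14+r*np.cos(a),-r*np.sin(a),43),Ms)) for r in np.arange(22,44,1)]
        P=np.float32(P)[None]
        out.append(cv2.remap(g,P[...,0],P[...,1],cv2.INTER_LINEAR).mean())
    out=np.array(out);base=np.convolve(np.pad(out,15,'edge'),np.ones(31)/31,'valid');dk=base-out
    i=dk[5:-5].argmax()+5;w=np.clip(dk[i-6:i+7],0,None);wA=A[max(i-6,0):i+7]
    print('needle angle',round((w[:len(wA)]*wA).sum()/w.sum(),3),'depth',round(dk[i],1),'max others',np.round(np.sort(dk)[-6:],1))
    if fn: cv2.imwrite('pics/'+fn,cv2.resize(rect('side',p,Ms,4)[:280],(800,373),interpolation=3)[...,::-1])
E
python3 -c "
from h import *
w=W((-45,-48,51),M);go(w,.348-1.5708)
needle()"
```

```text
t 11.65 tcp [ 0.4833 -0.0375  0.0594] ang -1.22 F [-4.7 -0.8 10.1] w 0.0003 q [-0.45  0.63  0.56  2.1  -0.62  0.57 -0.67]
shift [-0.   1.3  6.4] turn 0.1 tilt [-0.002  0.    -1.   ]
needle angle 0.147 depth 5.8 max others [5.2 5.4 5.6 5.7 5.8 5.8]
```

carry_out(deltas=[{"x": 0,"y": 0,"z": -0.4,"turn": 0,"gripper": 0},{"x": 0,"y": 0,"z": -0.4,"turn": 0,"gripper": 0}])

```text
t: 11.9
tcp_pos: [0.4836, -0.0373, 0.0598]
ee_rot: [2.574, -1.799, -0.002]
wrist_force: [-3.3, -0.4, 7.2]
gripper_width: 0.0003
```

carry_out(deltas=[{"x": 0,"y": -1,"z": -0.1,"turn": 0,"gripper": 0},{"x": 0,"y": -2,"z": -0.1,"turn": 0,"gripper": 0},{"x": 0,"y": -3,"z": -0.1,"turn": 0,"gripper": 0}])

```text
t: 12.2
tcp_pos: [0.4867, -0.0363, 0.0599]
ee_rot: [2.574, -1.8, -0.002]
wrist_force: [-3.2, -0.1, 7.9]
gripper_width: 0.0003
```

```bash
python3 -c "
from h import *
w=W((-45,-48,51),M);go(w,.348-1.5708)
needle('n1.png')"
```

```text
t 12.2 tcp [ 0.4867 -0.0363  0.0599] ang -1.22 F [-3.2 -0.1  7.9] w 0.0003 q [-0.46  0.63  0.56  2.09 -0.61  0.58 -0.67]
shift [0.  4.9 6.9] turn 0.1 tilt [-0.001  0.    -1.   ]
needle angle 0.124 depth 7.4 max others [6.3 6.9 7.  7.3 7.4 7.4]
```

View pics/n1.png

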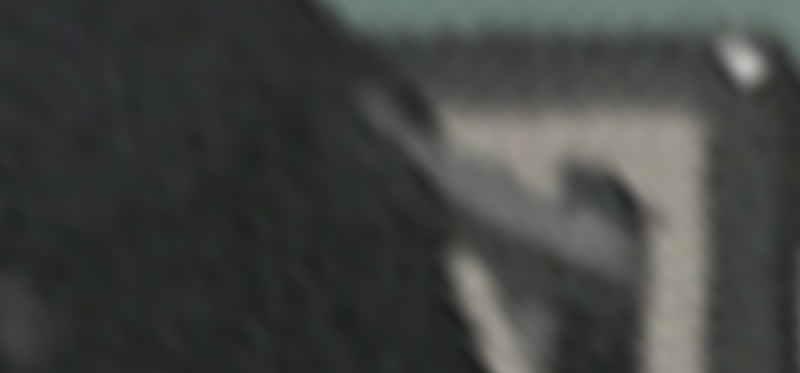

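The gripper hides the dial while pressing (only the right corner shows). The tangential 3.2 N matches the wheel's drag, so it is rolling. Continuing the stroke.

carry_out(deltas=[{"x": 0,"y": -1.5,"z": -0.1,"turn": 0,"gripper": 0},{"x": 0,"y": -3,"z": -0.1,"turn": 0,"gripper": 0},{"x": 0,"y": -4.5,"z": -0.1,"turn": 0,"gripper": 0},{"x": 0,"y": -6,"z": -0.1,"turn": 0,"gripper": 0}])

```text
t: 12.65
tcp_pos: [0.4923, -0.0342, 0.06]
ee_rot: [2.574, -1.799, -0.002]
wrist_force: [-3.3, -1.3, 6.9]
gripper_width: -0.0003
```

carry_out(deltas=[{"x": 0,"y": -1.5,"z": 0,"turn": 0,"gripper": 0},{"x": 0,"y": -3,"z": 0,"turn": 0,"gripper": 0},{"x": 0,"y": -4.5,"z": 0,"turn": 0,"gripper": 0},{"x": 0,"y": -6,"z": 0,"turn": 0,"gripper": 0}])

```text
t: 13.05
tcp_pos: [0.4979, -0.0322, 0.0599]
ee_rot: [2.574, -1.799, -0.002]
wrist_force: [-2.5, 0.7, 6.2]
gripper_width: 0.0001
```

carry_out(deltas=[{"x": 0,"y": 0,"z": -10,"turn": 0,"gripper": 0},{"x": 0,"y": 18,"z": -50,"turn": 0,"gripper": 0},{"x": 0,"y": 60,"z": -60,"turn": 0,"gripper": 0},{"x": 0,"y": 70,"z": -60,"turn": 0,"gripper": 0},{"x": 0,"y": 70,"z": -60,"turn": 0,"gripper": 0}])

```text
t: 13.55
tcp_pos: [0.4317, -0.056, 0.1203]
ee_rot: [-2.573, 1.801, 0.001]
wrist_force: [1.0, 0.2, 0.7]
gripper_width: 0.0
```

```bash
python3 -c "
from h import *
w=W((-45,-48,51),M);w[2]=.0625;go(w,.348-1.5708)
needle('n2.png');print([(r['centre'],r['confidence']) for n in ('needle_tip','zero_mark') for r in bot.spot_point('side',n)])
print(W(L['zero_mark'],M))"
```

```text
t 13.55 tcp [ 0.4317 -0.056   0.1203] ang -1.221 F [1.  0.2 0.7] w 0.0 q [-0.54  0.46  0.69  2.21 -0.49  0.63 -0.71]
shift [  0.3 -53.5  57.8] turn 0.1 tilt [-0.     0.001 -1.   ]
needle angle 0.38 depth 9.6 max others [ 8.9  9.   9.4  9.5  9.6 10.8]
[([0.5984, 0.4237, 0.002], 0.21), ([0.5783, 0.0038, 0.0426], 0.75)]
[0.57617985 0.00891932 0.045     ]
```

View pics/n2.png

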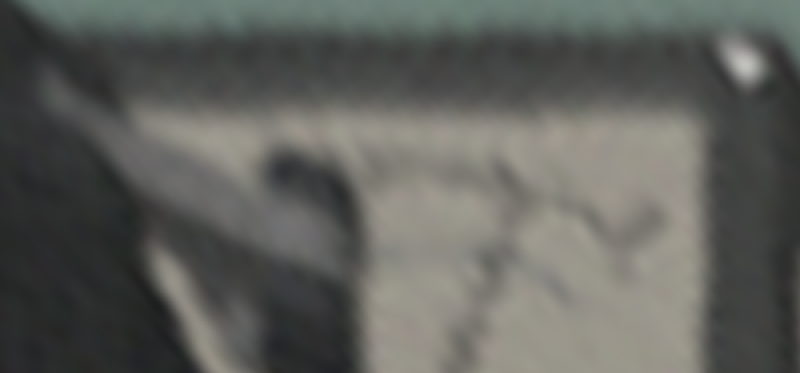

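The needle line runs from (455,365) to its tip near (515,190), about 0.35 rad. That matches the 17 mm rolled. The printed zero line at (640,228) is parallax-shifted in this oblique view. About 18 mm remain, so I'll do a second stroke of about 15 mm, then check from the top.

carry_out(deltas=[{"x": 0,"y": -30,"z": 10,"turn": 0,"gripper": 0},{"x": 0,"y": -53.5,"z": 40,"turn": 0,"gripper": 0},{"x": 0,"y": -53.5,"z": 54,"turn": 0,"gripper": 0},{"x": 0,"y": -53.5,"z": 58,"turn": 0,"gripper": 0},{"x": 0,"y": -53.5,"z": 59,"turn": 0,"gripper": 0},{"x": 0,"y": -53.5,"z": 59,"turn": 0,"gripper": 0},{"x": 0,"y": -53.5,"z": 59,"turn": 0,"gripper": 0}])

```text
t: 14.4
tcp_pos: [0.4831, -0.038, 0.0616]
ee_rot: [-2.574, 1.8, -0.001]
wrist_force: [-0.0, -0.1, -0.4]
gripper_width: 0.0001
```

carry_out(deltas=[{"x": 0,"y": 0,"z": 0.8,"turn": 0,"gripper": 0},{"x": 0,"y": 0,"z": 1.5,"turn": 0,"gripper": 0},{"x": 0,"y": 0,"z": 1.5,"turn": 0,"gripper": 0}])

```text
t: 14.7
tcp_pos: [0.4834, -0.0377, 0.0599]
ee_rot: [-2.575, 1.799, -0.001]
wrist_force: [-0.7, 0.5, 5.8]
gripper_width: -0.0002
```

carry_out(deltas=[{"x": 0,"y": -1,"z": -0.1,"turn": 0,"gripper": 0},{"x": 0,"y": -2,"z": -0.2,"turn": 0,"gripper": 0},{"x": 0,"y": -3,"z": -0.2,"turn": 0,"gripper": 0},{"x": 0,"y": -4,"z": -0.2,"turn": 0,"gripper": 0}])

```text
t: 15.1
tcp_pos: [0.4863, -0.0367, 0.06]
ee_rot: [2.574, -1.8, -0.001]
wrist_force: [-2.3, -0.7, 7.4]
gripper_width: 0.0002
```

carry_out(deltas=[{"x": 0,"y": -1.5,"z": -0.1,"turn": 0,"gripper": 0},{"x": 0,"y": -3,"z": -0.1,"turn": 0,"gripper": 0},{"x": 0,"y": -4.5,"z": -0.1,"turn": 0,"gripper": 0},{"x": 0,"y": -6,"z": -0.1,"turn": 0,"gripper": 0}])

```text
t: 15.5
tcp_pos: [0.4919, -0.0346, 0.06]
ee_rot: [2.574, -1.8, -0.001]
wrist_force: [-3.2, -1.6, 6.3]
gripper_width: -0.0003
```

carry_out(deltas=[{"x": 0,"y": -1.5,"z": 0,"turn": 0,"gripper": 0},{"x": 0,"y": -3,"z": 0,"turn": 0,"gripper": 0},{"x": 0,"y": -4.5,"z": 0,"turn": 0,"gripper": 0},{"x": 0,"y": -6,"z": 0,"turn": 0,"gripper": 0}])

```text
t: 15.9
tcp_pos: [0.4975, -0.0325, 0.06]
ee_rot: [2.574, -1.8, -0.001]
wrist_force: [-2.9, -1.4, 5.9]
gripper_width: 0.0
```

carry_out(deltas=[{"x": 0,"y": 0,"z": -10,"turn": 0,"gripper": 0},{"x": 0,"y": 18,"z": -50,"turn": 0,"gripper": 0},{"x": 0,"y": 18,"z": -100,"turn": 0,"gripper": 0},{"x": 150,"y": 18,"z": -110,"turn": 0,"gripper": 0},{"x": 250,"y": 18,"z": -120,"turn": 0,"gripper": 0},{"x": 250,"y": 18,"z": -120,"turn": 0,"gripper": 0},{"x": 250,"y": 18,"z": -120,"turn": 0,"gripper": 0},{"x": 250,"y": 18,"z": -120,"turn": 0,"gripper": 0}])

```text
t: 16.7
tcp_pos: [0.5676, -0.2737, 0.1806]
ee_rot: [-2.575, 1.798, -0.001]
wrist_force: [0.9, 0.3, 0.3]
gripper_width: -0.0001
```

```bash
python3 -c "
from h import *
w=W((-45,-48,51),M);w[2]=.0625;go(w,.348-1.5708)
ims=[]
for c,Mc in(('top',[.5095,.0211,.002,.348]),('side',[.508,.0248,.002,.348])):
    acc=np.mean([snap(c)[0].astype(np.float32) for _ in range(4)],0)
    np.save(c+'1.npy',acc)
    ims.append(rect(c,np.clip(acc,0,255).astype(np.uint8),np.array(Mc),5)[50:550,:])
im=np.hstack(ims);cv2.imwrite('pics/n3.png',cv2.resize(im,(800,267),interpolation=cv2.INTER_AREA)[...,::-1] if 0 else np.vstack([ims[0][:290,350:],ims[1][:290,350:]])[...,::-1])
for c in('top','side'):print([(n,r['centre'],r['confidence']) for n in ('needle_tip','zero_mark') for r in bot.spot_point(c,n)])
"
```

```text
t 16.7 tcp [ 0.5676 -0.2737  0.1806] ang -1.219 F [0.9 0.3 0.3] w -0.0001 q [-0.1   0.66  0.7   1.67 -0.5   0.99 -0.44]
shift [-250.8   -0.8  118.1] turn 0.2 tilt [ 0.001  0.    -1.   ]
[('zero_mark', [0.5762, 0.0057, 0.0434], 0.56), ('zero_mark', [0.3982, -0.4291, 0.0024], 0.47)]
[('zero_mark', [0.4675, 0.013, 0.0592], 0.74), ('zero_mark', [0.579, 0.0084, 0.0418], 0.59)]
```

View pics/n3.png

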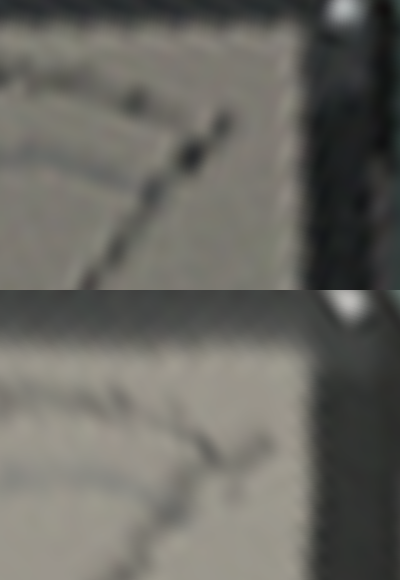

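In the top view (upper half) the needle runs (85,285) to (185,160), almost in line with the zero line (190,155)-(225,120), perhaps a few mm short. I'll measure it by differencing against the first picture.

```bash
cat > na.py <<'E'
from h import *
CM={'top':[.5095,.0211,.002,.348],'side':[.508,.0248,.002,.348]}
def prof(c,g,r0,r1,z,A):
    o=[]
    for a in A:
        P=np.float32([pix(c,W((14+r*np.cos(a),-r*np.sin(a),z),CM[c])) for r in np.arange(r0,r1,.5)])[None]
        o.append(cv2.remap(g,P[...,0],P[...,1],cv2.INTER_CUBIC).mean())
    return np.array(o)
def peak(A,d,lo,hi):
    k=(A>=lo)&(A<=hi);i=np.where(k)[0][d[k].argmax()];s=slice(max(i-8,0),i+9)
    w=np.clip(d[s]-.3*d[i],0,None);return round((w*A[s]).sum()/w.sum(),3),round(d[i],1)
A=np.arange(.3,.95,.005)
def run(b0='0',):
    for c in('top','side'):
        g0=np.load(c+'.npy').astype(np.float32).mean(2);g1=np.load(c+'1.npy').mean(2)
        for r in((24,36),(36,48),(46,57)):
            print(c,r,'needle',peak(A,prof(c,g0,*r,43,A)-prof(c,g1,*r,43,A),.4,.85))
        for z in(43,39):
            for r in((55,61),(59,66)):
                q=prof(c,g0,*r,z,A);print(c,z,r,'mark',peak(A,np.median(q)-q,.5,.85))
if __name__=='__main__':run()
E
python3 na.py
```

```text
Traceback (most recent call last):
  File "na.py", line 21, in <module>
    if __name__=='__main__':run()
                            ~~~^^
  File "na.py", line 17, in run
    print(c,r,'needle',peak(A,prof(c,g0,*r,43,A)-prof(c,g1,*r,43,A),.4,.85))
                              ~~~~^^^^^^^^^^^^^^
  File "na.py", line 6, in prof
    P=np.float32([pix(c,W((14+r*np.cos(a),-r*np.sin(a),z),CM[c])) for r in np.arange(r0,r1,.5)])[None]
                  ~~~^^^^^^^^^^^^^^^^^^^^^^^^^^^^^^^^^^^^^^^^^^^^
  File "h.py", line 9, in pix
    m=bot.camera_model(cam);q=np.array(m['view'])@np.append(P,1)
ValueError: time passes only in moves, steps and waits
```

```bash
python3 - <<'E'
s=open('h.py').read().replace("bot.camera_model(cam)","cmod(cam)").replace("def snap","import functools\n@functools.lru_cache(None)\ndef cmod(c):return bot.camera_model(c)\ndef snap",1)
open('h.py','w').write(s)
E
python3 na.py
```

```text
top (24, 36) needle (np.float64(0.605), np.float32(23.4))
top (36, 48) needle (np.float64(0.603), np.float32(17.6))
top (46, 57) needle (np.float64(0.607), np.float32(21.0))
top 43 (55, 61) mark (np.float64(0.646), np.float32(37.0))
top 43 (59, 66) mark (np.float64(0.657), np.float32(29.0))
top 39 (55, 61) mark (np.float64(0.644), np.float32(39.3))
top 39 (59, 66) mark (np.float64(0.652), np.float32(28.0))
side (24, 36) needle (np.float64(0.67), np.float32(30.8))
side (36, 48) needle (np.float64(0.654), np.float32(28.3))
side (46, 57) needle (np.float64(0.641), np.float32(29.9))
side 43 (55, 61) mark (np.float64(0.732), np.float32(8.2))
side 43 (59, 66) mark (np.float64(0.747), np.float32(20.9))
side 39 (55, 61) mark (np.float64(0.676), np.float32(12.0))
side 39 (59, 66) mark (np.float64(0.667), np.float32(15.1))
```

Top view, with the mark as reference: the needle is 0.04–0.05 rad short, i.e. about 2.5 mm of rim. One short stroke more.

carry_out(deltas=[{"x": -50,"y": -6,"z": 0,"turn": 0,"gripper": 0},{"x": -100,"y": -6,"z": 0,"turn": 0,"gripper": 0},{"x": -150,"y": -6,"z": 10,"turn": 0,"gripper": 0},{"x": -200,"y": -6,"z": 20,"turn": 0,"gripper": 0},{"x": -251,"y": -6,"z": 30,"turn": 0,"gripper": 0},{"x": -251,"y": -6,"z": 70,"turn": 0,"gripper": 0},{"x": -251,"y": -6,"z": 100,"turn": 0,"gripper": 0},{"x": -251,"y": -6,"z": 115,"turn": 0,"gripper": 0}])

```text
t: 18.1
tcp_pos: [0.485, -0.0333, 0.0629]
ee_rot: [2.576, -1.796, -0.004]
wrist_force: [0.2, -0.8, 0.1]
gripper_width: 0.0001
```

```bash
python3 -c "
from h import *
w=W((-40,-48,51),M);w[2]=.0605;go(w,.348-1.5708);go(w,.348-1.5708)"
```

```text
t 18.1 tcp [ 0.485  -0.0333  0.0629] ang -1.218 F [ 0.2 -0.8  0.1] w 0.0001 q [-0.48  0.63  0.58  2.1  -0.62  0.59 -0.67]
shift [ 3.4 -0.6  2.4] turn 0.3 tilt [-0.003  0.    -1.   ]
t 18.1 tcp [ 0.485  -0.0333  0.0629] ang -1.218 F [ 0.2 -0.8  0.1] w 0.0001 q [-0.48  0.63  0.58  2.1  -0.62  0.59 -0.67]
shift [ 3.4 -0.6  2.4] turn 0.3 tilt [-0.003  0.    -1.   ]
```

carry_out(deltas=[{"x": 0,"y": 0,"z": 0,"turn": 0,"gripper": 0},{"x": 0,"y": 0,"z": 0,"turn": 0,"gripper": 0}])

```text
t: 18.3
tcp_pos: [0.487, -0.0353, 0.0655]
ee_rot: [-2.574, 1.801, -0.002]
wrist_force: [0.3, -0.1, 0.7]
gripper_width: 0.0003
```

carry_out(deltas=[{"x": 1,"y": 0,"z": 3,"turn": 0,"gripper": 0},{"x": 1,"y": 0,"z": 4.5,"turn": 0,"gripper": 0},{"x": 1,"y": 0,"z": 4.5,"turn": 0,"gripper": 0},{"x": 1,"y": 0,"z": 4.5,"turn": 0,"gripper": 0}])

```text
t: 18.7
tcp_pos: [0.4872, -0.0356, 0.0606]
ee_rot: [-2.575, 1.799, -0.002]
wrist_force: [1.1, -0.4, 1.5]
gripper_width: -0.0001
```

carry_out(deltas=[{"x": 0,"y": 0,"z": 0.5,"turn": 0,"gripper": 0},{"x": 0,"y": 0,"z": 0.5,"turn": 0,"gripper": 0},{"x": 0,"y": 0,"z": 0.5,"turn": 0,"gripper": 0}])

```text
t: 19.0
tcp_pos: [0.4872, -0.0356, 0.0601]
ee_rot: [-2.575, 1.799, -0.002]
wrist_force: [0.0, -0.1, 5.0]
gripper_width: 0.0001
```

carry_out(deltas=[{"x": 0,"y": -1,"z": 0,"turn": 0,"gripper": 0},{"x": 0,"y": -2,"z": 0,"turn": 0,"gripper": 0},{"x": 0,"y": -3.2,"z": 0,"turn": 0,"gripper": 0},{"x": 0,"y": -3.2,"z": 0,"turn": 0,"gripper": 0}])

```text
t: 19.4
tcp_pos: [0.4893, -0.0348, 0.0599]
ee_rot: [2.574, -1.8, -0.001]
wrist_force: [-1.7, -1.4, 7.0]
gripper_width: -0.0
```

carry_out(deltas=[{"x": 0,"y": 0,"z": -10,"turn": 0,"gripper": 0},{"x": 0,"y": 0,"z": -60,"turn": 0,"gripper": 0},{"x": 0,"y": 0,"z": -100,"turn": 0,"gripper": 0},{"x": 150,"y": 10,"z": -110,"turn": 0,"gripper": 0},{"x": 250,"y": 10,"z": -120,"turn": 0,"gripper": 0},{"x": 250,"y": 10,"z": -120,"turn": 0,"gripper": 0},{"x": 250,"y": 10,"z": -120,"turn": 0,"gripper": 0},{"x": 250,"y": 10,"z": -120,"turn": 0,"gripper": 0}])

```text
t: 20.2
tcp_pos: [0.5663, -0.2728, 0.1802]
ee_rot: [-2.576, 1.798, 0.001]
wrist_force: [0.8, 0.5, 0.5]
gripper_width: -0.0001
```

```bash
python3 -c "
from na import *
for c in CM:
    acc=np.mean([snap(c)[0].astype(np.float32) for _ in range(4)],0);np.save(c+'1.npy',acc)
    if c=='top':
        im=rect(c,np.clip(acc,0,255).astype(np.uint8),np.array(CM[c]),4)
        cv2.imwrite('pics/n4.png',im[:600][...,::-1])
run()
print(np.round(bot.observe()['wrist_force'],1))"
```

```text
top (24, 36) needle (np.float64(0.635), np.float32(26.0))
top (36, 48) needle (np.float64(0.636), np.float32(24.2))
top (46, 57) needle (np.float64(0.634), np.float32(14.6))
top 43 (55, 61) mark (np.float64(0.646), np.float32(37.0))
top 43 (59, 66) mark (np.float64(0.657), np.float32(29.0))
top 39 (55, 61) mark (np.float64(0.644), np.float32(39.3))
top 39 (59, 66) mark (np.float64(0.652), np.float32(28.0))
side (24, 36) needle (np.float64(0.7), np.float32(28.2))
side (36, 48) needle (np.float64(0.681), np.float32(24.9))
side (46, 57) needle (np.float64(0.681), np.float32(29.0))
side 43 (55, 61) mark (np.float64(0.732), np.float32(8.2))
side 43 (59, 66) mark (np.float64(0.747), np.float32(20.9))
side 39 (55, 61) mark (np.float64(0.676), np.float32(12.0))
side 39 (59, 66) mark (np.float64(0.667), np.float32(15.1))
[ 1.  -0.6  0.7]
```

View pics/n4.png

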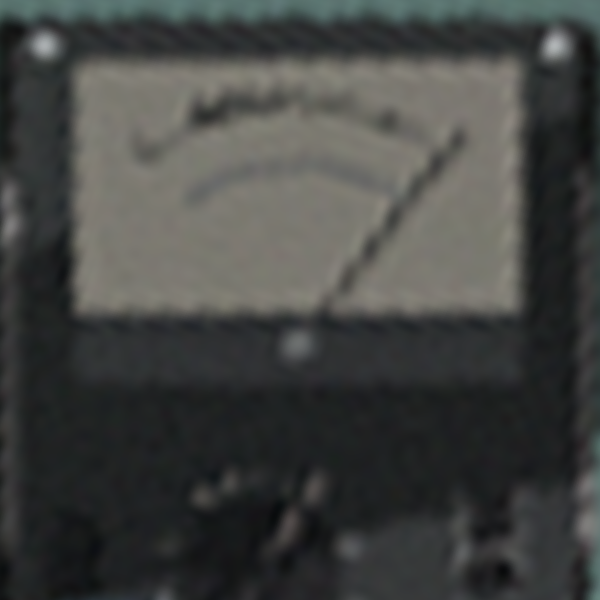

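The top view shows the needle running along the zero line at (455,140), and the selector pointer turned clockwise at (290,525). The needle reads 0.635 and the mark 0.65 in the same view, about 0.9 mm apart. Handing in.

```bash
python3 -c "
from h import *
print(bot.sign_off())"
```

```text
the job is handed in; nothing more can be done
None
```

I turned the range selector clockwise to its stop and rolled the thumbwheel until the needle stood over the zero line. I handed the job in at about 21 s of the 64 s allowed; sign-off gave no verdict.

- **Selector:** the turning moment jumped to 0.9 N m at the end of travel. I backed off 2° before letting go, which left the tool still past the 1.10 rad stop angle. The last top picture shows the pointer at the clockwise end; I did not measure its angle more closely.
- **Thumbwheel:** three strokes of about 17, 15 and 2.3 mm. I held mostly 5–8 N. Early in the first stroke it rose to 10.1 N vertically (about 11 N in all, against the 12 N limit), so I eased off.
- **Needle:** in the top view it reads 0.635 rad and the zero line about 0.65 rad, so it is roughly 0.9 mm short, inside the 2.5 mm allowed.
- **Disagreement:** the oblique side view reads about 0.68 rad at the tip against the nominal 0.67, which is about 0.6 mm past the line. The side view's own reading of the zero line (0.67 to 0.75 rad) depends on the assumed dial depth, so I relied on the top view. The `needle_tip` network gave no usable reading.
- **Other things:** I did not measure whether anything else on the bench moved at the end, but no unexpected contact force showed up. The arm was clear of everything at hand-in.

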